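Roll down the cover plate of the station box

TASK

Lay the green cover plate gently, without dropping it, flat on the grey bed of the black station box, between the small metal lugs, and let go. Then take the red-handled spring roller and roll the plate down lengthwise from one end to the other in one unbroken pass, with steady pressure of about 10 N (spring clearly squeezed but not to its stop), and hang the roller back on its stand, upright with its steel shoulder resting on both rails. Leave the bottles, mug, handheld radio, screwdriver and pen as they are.

Things in the scene. Friction and masses are not known exactly. Their poses are not given: they have to be found in the camera images.
- plate_c (a point): Centre of the green cover plate, loose and stiff, 150 (its x) x 60 (y) x 5 mm thick (z), about 120 g (varies), a thin white stripe across each end; both ends alike. It starts on a fixed cork block 110 x 40 mm, 20 mm high, long edges overhanging it by 10 mm, so it can be pinched across its 60 mm width from above.
- case: Black station box, fixed, 220 (x) x 150 (y) x 40 mm high, origin on the table under its centre. On top a grey bed 146 x 40 mm, 10 mm high, with aluminium lugs 3 mm higher than the bed: one at each end (inner faces x = +-79 mm), four at the sides (inner faces y = +-34 mm, x from 56 to 68 mm either side of the middle). The middle of the long sides is free for fingers.
- case_bed (a point): Centre of the bed's top face, 50 mm above the table; z up, x along the bed. The lugs leave the plate 4 mm to spare on every side. Laid on the bed along x, the plate's centre is 2.5 mm and its top face 5 mm above this point, proud of the lugs.
- roller_grip (a point): Centre of the red handle of the loose spring roller (0.36 kg): block 26 (x) x 56 (y) x 50 mm high, z up. Below it a steel shoulder plate 36 (x) x 90 (y) x 5 mm, its underside 30 mm below this point, then a black rubber drum 44 mm wide, radius 18 mm, axle along y: it rolls along x, either way. At rest the drum's underside is 87 mm below this point. Starts hanging on its stand.
- roller_axle (a point): Middle of the drum's axle: 69 mm below the handle's centre while the spring is not squeezed, 18 mm above what it rolls on.
- roller_spring (a joint): How far the drum has slid up towards the handle against the roller's spring, m: gives from 3 N, then 1 N per mm; 0 at rest, 0.007 at 10 N, stop at 0.014 (17 N).
- roller_drum (a joint): Angle the drum has turned, rad, 0 at the start; one turn is 113 mm of rolling.
- stand_top (a point): Middle of the roller's fixed grey stand, level with the tops of its two rails, 70 mm above the table; z up. Rails along x, 64 mm long, 14 mm wide, 60 mm apart inside (y 30 to 44 mm either side). The roller hangs with its drum between the rails, its y along the stand's y (either way round), shoulder ends on the rails: the handle's centre is then 30 mm above this point.
- bottle_a_c (a point): Bystander: the amber pill bottle (a point on it about half-way up). To be left alone.
- bottle_b_c (a point): Bystander: the second amber pill bottle (a point on it about half-way up). To be left alone.
- mug_c (a point): Bystander: the white mug (a point on it about half-way up). To be left alone.
- handheld_c (a point): Bystander: the handheld radio (a point on it about half-way up). To be left alone.
- driver_c (a point): Bystander: the blue screwdriver (a point on it about half-way up). To be left alone.
- pen_c (a point): Bystander: the pen (a point on it about half-way up). To be left alone.
Mind the look-alikes: they are no part of the job. Leave any blue or orange look-alike of the part that bears roller_grip alone.

How it is judged:
On the way, in this order (a step that is already met when the one before it is completed fails the run):
1. the plate lies flat on the bed between the lugs and is let go (horizontal distance between plate_c and case_bed below 0.008 m and z of plate_c in the frame of case_bed between 0 and 0.0045 m and angle between the x axis of plate_c and the x axis of case_bed, either way round below 0.2 rad and (angle between plate_c's own z axis and vertical below 0.03 rad or angle between plate_c's own z axis and vertical above 3.1116 rad) and contact force between the fingers and plate below 0.1 N and linear speed of plate below 0.02 m/s), for 0.2 s.
2. the roller presses on the plate with 4 to 18 N near one end (axle over 50 mm from the middle) ((x of roller_axle in the frame of case_bed between 0.05 and 0.085 m or x of roller_axle in the frame of case_bed between -0.085 and -0.05 m) and contact force between roller and plate between 4 and 18 N and y of roller_axle in the frame of case_bed between -0.025 and 0.025 m and horizontal distance between plate_c and case_bed below 0.008 m and z of plate_c in the frame of case_bed between 0 and 0.0045 m and angle between the x axis of plate_c and the x axis of case_bed, either way round below 0.2 rad and (angle between plate_c's own z axis and vertical below 0.03 rad or angle between plate_c's own z axis and vertical above 3.1116 rad)), for 0.05 s.
3. still pressing 4 to 18 N, a quarter of the way along ((x of roller_axle in the frame of case_bed between 0.016 and 0.046 m or x of roller_axle in the frame of case_bed between -0.046 and -0.016 m) and contact force between roller and plate between 4 and 18 N and y of roller_axle in the frame of case_bed between -0.025 and 0.025 m and horizontal distance between plate_c and case_bed below 0.008 m and z of plate_c in the frame of case_bed between 0 and 0.0045 m and angle between the x axis of plate_c and the x axis of case_bed, either way round below 0.2 rad and (angle between plate_c's own z axis and vertical below 0.03 rad or angle between plate_c's own z axis and vertical above 3.1116 rad)), for 0.05 s.
4. still pressing 4 to 18 N, at the middle (x of roller_axle in the frame of case_bed between -0.012 and 0.012 m and contact force between roller and plate between 4 and 18 N and y of roller_axle in the frame of case_bed between -0.025 and 0.025 m and horizontal distance between plate_c and case_bed below 0.008 m and z of plate_c in the frame of case_bed between 0 and 0.0045 m and angle between the x axis of plate_c and the x axis of case_bed, either way round below 0.2 rad and (angle between plate_c's own z axis and vertical below 0.03 rad or angle between plate_c's own z axis and vertical above 3.1116 rad)), for 0.05 s.
5. still pressing 4 to 18 N, three quarters of the way along (all of step 3), for 0.05 s.
6. still pressing 4 to 18 N near the other end, the drum having turned by at least 4.5 rad in all (all of step 2 and (value of joint roller_drum above 4.5 rad or value of joint roller_drum below -4.5 rad)), for 0.05 s.
At the end, for the whole second after the job is handed in: Plate flat on the bed between the lugs (centre within 8 mm sideways, 0 to 4.5 mm above the bed, level to 0.03 rad, along it to 0.2 rad); roller at rest on its stand, upright to 0.08 rad, handle centre within 25 mm of the stand's middle sideways and 26 to 34 mm above the rails (horizontal distance between plate_c and case_bed below 0.008 m and z of plate_c in the frame of case_bed between 0 and 0.0045 m and angle between the x axis of plate_c and the x axis of case_bed, either way round below 0.2 rad and (angle between plate_c's own z axis and vertical below 0.03 rad or angle between plate_c's own z axis and vertical above 3.1116 rad) and linear speed of each of plate, roller below 0.02 m/s and horizontal distance between roller_grip and stand_top below 0.025 m and z of roller_grip in the frame of stand_top between 0.026 and 0.034 m and angle between roller_grip's own z axis and vertical below 0.08 rad); the robot touches nothing.
It fails at once if the roller is pressed on the plate with more than 30 N (contact force between roller and plate above 30 N).
It fails at once if the plate is dropped (falls free faster than 0.5 m/s, about 13 mm) (contact force between each of the arm, the fingers and plate below 0.01 N and linear speed of plate above 0.5 m/s).
It fails at once if a bottle, the mug, the handheld radio, the screwdriver or the pen is moved by more than 30 mm (distance of any of bottle_a_c, bottle_b_c, mug_c, handheld_c, driver_c, pen_c from where it was at the start of the episode above 0.03 m).
It also fails if it takes over 61 s, if anything falls off the work surface, if the arm or the gripper's body presses on something with over 40 N, if the wrist force passes 120 N, or if a joint passes its speed limit or range.

ROBOT

A 6-joint arm with a two-finger parallel gripper is mounted at the origin on the work surface. World frame = base frame: x ahead of the robot, y to its left, z up, the work surface at z = 0. Lengths are in m, angles in rad, forces in N, time in s.
With the tool pointing down it reaches from about 0.25 to 0.725 m from the base axis. Payload 9.7 kg.
Tool frame: the origin (TCP) lies at the very end of the fingers, on their centre line; the grasp point (between the pads) lies behind it (ctrl.hold_point_z is the z of the grasp point in the tool frame, in m); z points along the fingers, y is the line along which they close (so a half turn about z gives the same grasp; the last joint's range is limited). The gripper opens to 85 mm and grips with 20 to 120 N. Pads are 22 mm wide; open, the fingers measure 114 mm over their backs; the gripper's body (76 mm by 85 mm) begins 54 mm behind the grasp point. The pads swing forward as they close: fully open they stand 13 mm farther back than shut.
Start: joints at [1.249, 0.087, 0.176, 1.66, 0, 1.571], TCP at [0.174, 0.522, 0.231] pointing down, gripper open.
Joint ranges: [-3.13, 3.13], [-0.85, 1.81], [-1.15, 1.24], [-2.2, 2.28], [-1.44, 1.52], [-3.14, 3.14]. Speed limits (rad/s): [2.22, 2.22, 2.57, 3.14, 3.14, 3.14].

INTERFACE

Orientations are given as a unit quaternion [x, y, z, w].
In Python, from rig import ctrl gives the robot as it stands.
- The arm moves only by the tool servo_tool, never from a script. Its argument "motion" is a list that holds one entry, the list of rows, each a list of 7 numbers: the shift along the tool's x, y, z in m, then the turn, a rotation vector about the tool's x, y, z in rad, then the closure, from 0 (fully open) to 1 (shut). In form: [[[tx, ty, tz, wx, wy, wz, gripper], ...]]. A call has 1 to 8 rows; each row shifts and turns the commanded pose from where the row before left it, along the tool's axes as they then stand; what a row does not reach is not made up. A row lasts 1/8 s, in which the tool goes at most 62.5 mm and 10.7 degrees, less where a joint would pass 70% of its speed; a pose out of reach is approached as far as the arm can. A call is refused whole if a number of a shift passes 0.0625 or a number of a turn 0.188, either way. A call with a gripper value outside its range is refused whole. The fingers move at their own pace and stop on an object; "force" is the grip in N (left out, the last holds). Time passes only in rows, so rows that do not move let the fingers close. It gives the time, the measured TCP pose, the force, the opening and the grip force at its end, in the units of the state.
- ctrl.get_obs(): the state, without advancing time (a new reading comes with each control period).
- ctrl.camera(name): name is "side" or "top"; returns a dict with "color" (384x512x3 uint8, blue, green, red), "depth" (384x512 float32, m along the optical axis (not along the pixel's ray), 0 where there is no reading), "fx", "fy", "cx", "cy" (pixels), "R" (3x3) and "t" (3): a world point X has camera coordinates R X + t. Camera axes: x right, y down, z forward; pixel columns grow to the right and rows downward; lengths in m; the calibration is good to about 2 mm. A picture is of the moment at which its call begins.
- ctrl.close_job(): hands the job in; it is judged then, once.
The state is a dict: "time": time; "qpos": joint angles; "qd": joint speeds; "tau": joint torques, N m; "tcp_pos": TCP position; "ee_rot": TCP orientation; "wrist_force": force on the tool from outside, world axes, zero at the start; "torque": the same for the moment, N m; "width": opening from 0.0 (shut) to 1.0 (fully open); "grip_force": force on a finger pad.
Only numpy, scipy, OpenCV 4.12 (cv2) and the standard library are available. Lean on these libraries where they do the work, as an engineer would, in place of code of your own. Each camera call takes 0.05 s, during which the arm holds its last target. There are 200 camera calls.

## Working session

There is one attempt and no reset: what is moved stays moved. The work goes in short steps, Python scripts to look and compute and a tool call to move; the robot and the scene stay as the last step left them, time stands still between calls to the robot, and variables do not carry over. Pictures are saved under pics/ and viewed, at most 10 in all, crops included, and the job is handed in when it is done.

Besides the shell and the picture viewer there is one more tool, called as name([rows], argument=value, ...), one row to a line, values as JSON. servo_tool: Moves the arm, as the interface text tells. Its arguments: {"type":"object","properties":{"motion":{"type":"array"},"force":{"type":"number"}},"required":["motion"]}

```bash
ls; mkdir -p pics
python3 - <<'E'
from rig import ctrl
import cv2,numpy as np
print(ctrl.hold_point_z, ctrl.get_obs())
for n in("side","top"):
    c=ctrl.camera(n); cv2.imwrite(f"pics/{n}0.png",c["color"]); np.savez(f"{n}0.npz",**c)
    print(n,c["fx"],c["cx"],c["cy"],-c["R"].T@c["t"],c["R"].round(3).tolist())
E
```

```text
pics
-0.0187 {'time': 0.0, 'qpos': array([ 1.24900164e+00,  8.74723239e-02,  1.75124990e-01,  1.65978023e+00,
       -5.43311311e-06,  1.57080957e+00]), 'qd': array([ 0.00116802,  0.00115507, -0.0007551 ,  0.00021629,  0.00030667,
       -0.00034463]), 'tau': array([-8.01509887e-04, -5.20386636e+01,  4.64805579e+01,  1.62046461e-02,
       -9.09073674e-05, -2.79171826e-05]), 'tcp_pos': array([0.1738792 , 0.52155598, 0.23057163]), 'ee_rot': array([ 1.60210523e-01,  9.87082644e-01, -6.57457865e-04, -1.03949044e-04]), 'wrist_force': array([ 1.10543362, -0.32291031, -0.54566166]), 'torque': array([ 0.08190134,  0.00976706, -0.02791065]), 'grip_force': 0.0, 'width': 1.0016168730018333}
side 373.34293240885313 256.99973637568473 193.3507173663327 [0.33132832 0.91432289 0.65074609] [[-0.967, -0.253, 0.013], [-0.144, 0.505, -0.851], [0.209, -0.825, -0.525]]
top 480.31254980139295 263.6402883895951 189.85297863871924 [0.23709297 0.03485559 1.70298858] [[0.027, -1.0, -0.009], [-0.981, -0.025, -0.194], [0.193, 0.014, -0.981]]
```

View pics/side0.png

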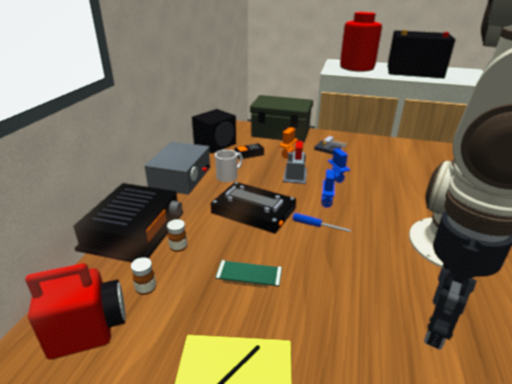

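View pics/top0.png

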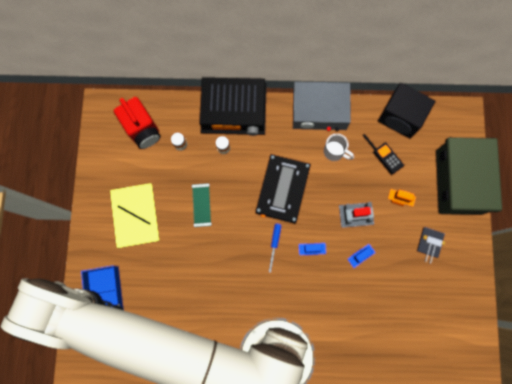

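The side view shows the green plate at (250,273), the case at (255,206) and the red roller on its stand at (298,155). In the top view they are at (202,205), (284,188) and (358,214). The blue and orange look-alikes are on the table beside the stand.

```bash
cat > h.py <<'E'
import cv2,numpy as np
def hsv(c): return cv2.cvtColor(c["color"],cv2.COLOR_BGR2HSV)
def ray(c,uv):
    d=c["R"].T@np.array([(uv[0]-c["cx"])/c["fx"],(uv[1]-c["cy"])/c["fy"],1]); return -c["R"].T@c["t"],d
def plane(c,uv,z):
    o,d=ray(c,uv); return o+d*(z-o[2])/d[2]
def tri(c1,u1,c2,u2):
    o,d=ray(c1,u1);p,e=ray(c2,u2); s=np.linalg.lstsq(np.c_[d,-e],p-o,rcond=None)[0]
    a,b=o+d*s[0],p+e*s[1]; return (a+b)/2,np.linalg.norm(a-b)
def blob(c,lo,hi,box):
    x0,y0,x1,y1=box; m=cv2.inRange(hsv(c),lo,hi); k=np.zeros_like(m);k[y0:y1,x0:x1]=m[y0:y1,x0:x1]
    n,l,s,ce=cv2.connectedComponentsWithStats(k); i=1+np.argmax(s[1:,4]); return (l==i),ce[i],s[i]
def cloud(c,m):
    v,u=np.nonzero(m&(c["depth"]>0)); z=c["depth"][v,u]
    P=np.c_[(u-c["cx"])/c["fx"]*z,(v-c["cy"])/c["fy"]*z,z]; return (P-c["t"])@c["R"]
def rect(c,m,z):
    v,u=np.nonzero(m); P=np.array([plane(c,q,z)[:2] for q in np.c_[u,v]])
    (cc,wh,a)=cv2.minAreaRect((P*1000).astype(np.float32)); e=np.cov(P.T); w,V=np.linalg.eigh(e)
    return P.mean(0).round(4),np.round(cc,1),np.round(wh,1),round(a,1),"pca",round(np.degrees(np.arctan2(V[1,1],V[0,1])),1)
E
cat > m1.py <<'E'
from h import *
S=dict(np.load("side0.npz"));T=dict(np.load("top0.npz"))
R={"plate":[((60,80,20),(90,255,160),(205,250,295,300),(185,175,220,235),.025)],
"red":[((0,150,90),(6,255,255),(285,135,310,165),(340,200,380,225),.125)],
"bed":[((0,0,85),(180,70,255),(225,185,285,222),(262,160,305,215),.05)],
"black":[((0,0,0),(180,255,60),(205,180,300,235),(250,150,315,228),.04)],
"stand":[((0,0,40),(180,90,255),(280,145,312,186),(338,198,380,230),.07)]}
for k,[(lo,hi,bs,bt,z)] in R.items():
    ms,cs,ss=blob(S,lo,hi,bs);mt,ct,st=blob(T,lo,hi,bt)
    p,e=tri(S,cs,T,ct); print(k,cs.round(1),ss,ct.round(1),st,"tri",p.round(4),round(e,4))
    for c,m in((S,ms),(T,mt)):
        P=cloud(c,m); print("   depthmed",np.median(P,0).round(4),"z5/95",np.percentile(P[:,2],[5,50,95]).round(3),rect(c,m,z))
a=cv2.resize(S["color"][125:300,200:360],None,fx=5,fy=5,interpolation=cv2.INTER_CUBIC)[:600]
b=cv2.resize(T["color"][150:235,180:390],None,fx=3.8,fy=3.8,interpolation=cv2.INTER_CUBIC)
cv2.imwrite("pics/c1.png",a);cv2.imwrite("pics/c2.png",b);print(a.shape,b.shape)
E
python3 m1.py
```

```text
plate [248.7 272.8] [220 262  57  23 952] [201.2 204.8] [193 187  17  36 522] tri [0.5092 0.2794 0.0205] 0.0003
   depthmed [0.5083 0.2822 0.0232] z5/95 [0.021 0.023 0.025] (array([0.508 , 0.2836]), array([508.5, 282.8]), array([128.2,  59.3]), 5.7, 'pca', np.float64(-174.0))
   depthmed [0.508  0.2783 0.027 ] z5/95 [0.02  0.027 0.034] (array([0.5088, 0.2787]), array([509.3, 278.9]), array([124.5,  53.3]), 5.8, 'pca', np.float64(-174.2))
red [298.6 148.6] [295 140   8  19 111] [361.7 211.4] [353 206  18  11 129] tri [ 0.4859 -0.2735  0.1028] 0.0023
   depthmed [ 0.4828 -0.2462  0.1148] z5/95 [0.043 0.115 0.124] (array([ 0.4787, -0.2262]), array([ 478.9, -225. ]), array([ 23.6, 144.5]), 8.8, 'pca', np.float64(97.1))
   depthmed [ 0.4825 -0.2703  0.1262] z5/95 [0.11  0.126 0.132] (array([ 0.4837, -0.2692]), array([ 482.8, -268.8]), array([29.5, 55.1]), 18.2, 'pca', np.float64(104.3))
bed [254.2 197.4] [226 185  57  27 523] [282.9 186.9] [270 162  27  51 624] tri [ 0.5745 -0.009   0.0475] 0.0028
   depthmed [ 0.5726 -0.0091  0.0477] z5/95 [0.038 0.048 0.051] (array([ 0.5729, -0.0053]), 
[... 491 characters left out ...]
84.2, 229.9]), 77.2, 'pca', np.float64(-177.7))
   depthmed [ 0.5677 -0.0042  0.042 ] z5/95 [0.035 0.042 0.048] (array([ 0.5685, -0.0077]), array([572.1,  -7.8]), array([142.5, 215.5]), 76.9, 'pca', np.float64(167.6))
stand [295.2 169.3] [283 152  24  32 556] [354.8 215.3] [339 202  35  26 591] tri [ 0.4873 -0.2641  0.025 ] 0.0049
   depthmed [ 0.4862 -0.2294  0.0375] z5/95 [0.001 0.038 0.073] (array([ 0.4788, -0.182 ]), array([ 479.7, -205.7]), array([ 71.9, 226. ]), 5.5, 'pca', np.float64(97.9))
   depthmed [ 0.4746 -0.2569  0.0158] z5/95 [0.002 0.016 0.081] (array([ 0.4782, -0.2561]), array([ 481.5, -261.5]), array([ 78.3, 114.5]), 6.7, 'pca', np.float64(90.7))
(600, 800, 3) (323, 798, 3)
```

```bash
sleep 1; python3 -c "
import cv2,numpy as np
a=cv2.imread('pics/c1.png');b=cv2.imread('pics/c2.png')
cv2.imwrite('pics/c1s.png',a[:, :800]);"
```

```text
(no output)
```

View pics/c1s.png

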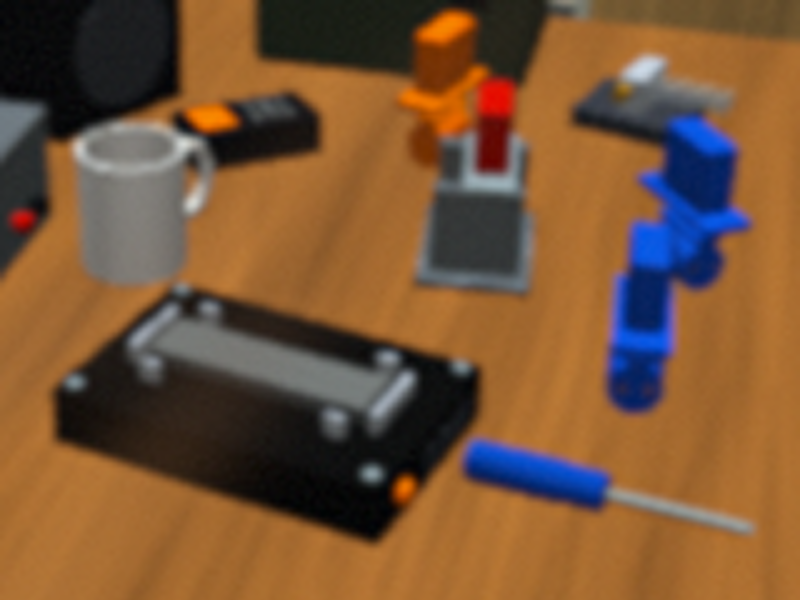

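View pics/c2.png

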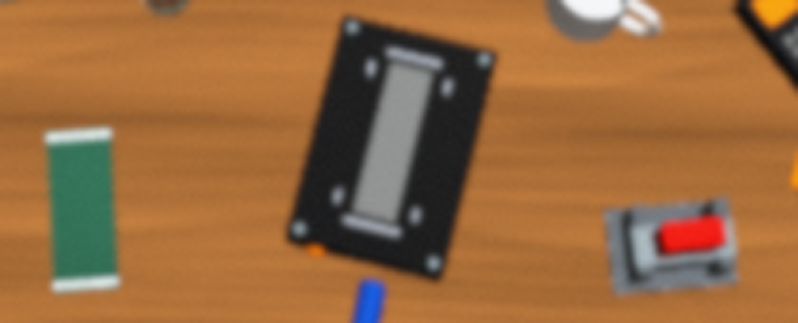

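The crops confirm the plate lies at about +6° and the bed at about -12.8°. The red roller hangs on its stand, at about 7° to 10°.

```bash
cat > p.py <<'E'
import sys,numpy as np
from rig import ctrl
from scipy.spatial.transform import Rotation as Ro
# usage: p.py x y z yawdeg(tool y) rows grip
def run(x,y,z,yaw,n,g):
    o=ctrl.get_obs(); R=Ro.from_quat(o["ee_rot"]); p=o["tcp_pos"].copy(); M=R.as_matrix()
    cy=np.degrees(np.arctan2(M[1,1],M[0,1])); d=(yaw-cy+90)%180-90
    th=np.radians(yaw if abs((yaw-cy+180)%360-180)<=90 else yaw+180)
    Y=np.array([np.cos(th),np.sin(th),0]);Z=np.array([0,0,-1.]);G=Ro.from_matrix(np.c_[np.cross(Y,Z),Y,Z])
    rv=(R.inv()*G).as_rotvec()
    step=(np.array([x,y,z])-p)/n
    print("t",round(o["time"],2),"pos",p.round(4),"yaw",round(cy,2),"dyaw",round(d,2),"w",o["width"].round(3),"F",o["wrist_force"].round(2),"q",o["qpos"].round(2))
    print("dist/row",np.linalg.norm(step).round(4),"total",(step*n).round(4),"in tool",R.inv().apply(step*n).round(4))
    for i in range(n):
        print("[%s]"%",".join(f"{v:.4g}" for v in [*R.inv().apply(step).round(4),*(rv/n).round(4),g]),end=","); R=R*Ro.from_rotvec(rv/n)
    print()
if __name__=="__main__":
    a=list(map(float,sys.argv[1:])); run(*a[:4],int(a[4]),a[5])
E
python3 p.py .509 .279 .15 95.9 8 0
```

```text
Traceback (most recent call last):
  File "p.py", line 18, in <module>
    a=list(map(float,sys.argv[1:])); run(*a[:4],int(a[4]),a[5])
                                     ~~~^^^^^^^^^^^^^^^^^^^^^^^
  File "p.py", line 12, in run
    print("t",round(o["time"],2),"pos",p.round(4),"yaw",round(cy,2),"dyaw",round(d,2),"w",o["width"].round(3),"F",o["wrist_force"].round(2),"q",o["qpos"].round(2))
                                                                                          ^^^^^^^^^^^^^^^^
AttributeError: 'float' object has no attribute 'round'
```

```bash
sed -i 's/o\["width"\].round(3)/round(float(o["width"]),3)/' p.py && python3 p.py .509 .279 .15 95.9 8 0
```

```text
t 0.1 pos [0.1739 0.5216 0.2307] yaw 71.56 dyaw 24.34 w 1.001 F [-0.23 -0.11 -0.09] q [ 1.25  0.09  0.18  1.66 -0.    1.57]
dist/row 0.0527 total [ 0.3351 -0.2426 -0.0807] in tool [-0.3946 -0.124   0.0808]
[-0.0493,-0.0155,0.0101,-0.0001,-0,-0.0531,0],[-0.0484,-0.0181,0.0101,-0.0001,-0,-0.0531,0],[-0.0474,-0.0206,0.0101,-0.0001,-0,-0.0531,0],[-0.0462,-0.0231,0.0101,-0.0001,-0,-0.0531,0],[-0.045,-0.0256,0.0101,-0.0001,-0,-0.0531,0],[-0.0435,-0.0279,0.0101,-0.0001,-0,-0.0531,0],[-0.042,-0.0302,0.0101,-0.0001,-0,-0.0531,0],[-0.0403,-0.0324,0.0101,-0.0001,-0,-0.0531,0],
```

servo_tool([
  [[-0.0493, -0.0155, 0.01, 0, 0, -0.0531, 0], [-0.0484, -0.0181, 0.01, 0, 0, -0.0531, 0], [-0.0474, -0.0206, 0.01, 0, 0, -0.0531, 0], [-0.0462, -0.0231, 0.01, 0, 0, -0.0531, 0], [-0.045, -0.0256, 0.01, 0, 0, -0.0531, 0], [-0.0435, -0.0279, 0.01, 0, 0, -0.0531, 0], [-0.042, -0.0302, 0.01, 0, 0, -0.0531, 0], [-0.0403, -0.0324, 0.01, 0, 0, -0.0531, 0]],
])

```text
time: 1.1
tcp_pos: [0.5101, 0.278, 0.1506]
ee_rot: [-0.052, 0.999, -0.0, -0.0]
wrist_force: [0.1, 0.5, 0.1]
width: 0.999
grip_force: 0.0
```

servo_tool([
  [[0.001, 0.001, 0.05, 0, 0, 0, 0], [0, 0, 0.05, 0, 0, 0, 0], [0, 0, 0.03, 0, 0, 0, 0], [0, 0, 0.0136, 0, 0, 0, 0], [0, 0, 0, 0, 0, 0, 0], [0, 0, 0, 0, 0, 0, 0.2], [0, 0, 0, 0, 0, 0, 0.3], [0, 0, 0, 0, 0, 0, 0.35]],
], force=30)

```text
time: 2.1
tcp_pos: [0.5087, 0.2806, 0.0096]
ee_rot: [-0.051, 0.999, 0.001, 0.001]
wrist_force: [-0.7, -0.5, 5.4]
width: 0.69
grip_force: 31.7
```

```bash
cat > look.py <<'E'
import sys,cv2,numpy as np
from rig import ctrl
n,out,x0,y0,x1,y1,f=sys.argv[1:]; x0,y0,x1,y1=map(int,(x0,y0,x1,y1))
c=ctrl.camera(n); np.savez(out+".npz",**c)
cv2.imwrite(f"pics/{out}.png",cv2.resize(c["color"][y0:y1,x0:x1],None,fx=float(f),fy=float(f),interpolation=cv2.INTER_CUBIC))
E
python3 look.py side g1 200 200 300 300 6
```

```text
(no output)
```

View pics/g1.png

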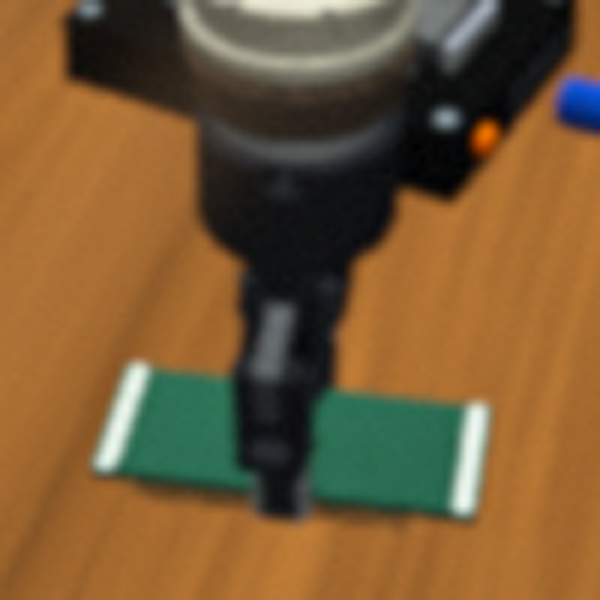

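The fingers hold the plate near mid-length: stripes at crop x≈122 and 472, finger at 280. The tips reach only about 5 mm below the plate. Lifting.

servo_tool([
  [[0, 0, -0.01, 0, 0, 0, 0.4], [0, 0, -0.03, 0, 0, 0, 0.4], [0, 0, -0.04, 0, 0, 0, 0.4], [0, 0, -0.03, 0, 0, 0, 0.4]],
])

```text
time: 2.65
tcp_pos: [0.5082, 0.2804, 0.1203]
ee_rot: [-0.052, 0.999, 0.0, 0.001]
wrist_force: [0.4, 1.1, -1.7]
width: 0.69
grip_force: 33.1
```

```bash
python3 p.py .5757 -.0085 .11 77.3 8 0.4
```

```text
t 2.65 pos [0.5082 0.2804 0.1203] yaw 95.91 dyaw -18.61 w 0.69 F [ 0.44  1.14 -1.7 ] q [0.5  0.14 0.02 1.45 0.   0.4 ]
dist/row 0.0371 total [ 0.0675 -0.2889 -0.0103] in tool [-0.0374 -0.2943  0.0101]
[-0.0047,-0.0368,0.0013,0.0001,0.0002,0.0406,0.4],[-0.0062,-0.0366,0.0013,0.0001,0.0002,0.0406,0.4],[-0.0076,-0.0363,0.0013,0.0001,0.0002,0.0406,0.4],[-0.0091,-0.0359,0.0013,0.0001,0.0002,0.0406,0.4],[-0.0106,-0.0355,0.0013,0.0001,0.0002,0.0406,0.4],[-0.012,-0.0351,0.0013,0.0001,0.0002,0.0406,0.4],[-0.0134,-0.0346,0.0013,0.0001,0.0002,0.0406,0.4],[-0.0148,-0.034,0.0013,0.0001,0.0002,0.0406,0.4],
```

servo_tool([
  [[-0.0047, -0.0368, 0.0013, 0, 0, 0.0406, 0.4], [-0.0062, -0.0366, 0.0013, 0, 0, 0.0406, 0.4], [-0.0076, -0.0363, 0.0013, 0, 0, 0.0406, 0.4], [-0.0091, -0.0359, 0.0013, 0, 0, 0.0406, 0.4], [-0.0106, -0.0355, 0.0013, 0, 0, 0.0406, 0.4], [-0.012, -0.0351, 0.0013, 0, 0, 0.0406, 0.4], [-0.0134, -0.0346, 0.0013, 0, 0, 0.0406, 0.4], [-0.0148, -0.034, 0.0013, 0, 0, 0.0406, 0.4]],
])

```text
time: 3.65
tcp_pos: [0.5757, -0.0099, 0.1081]
ee_rot: [0.111, 0.994, 0.0, 0.0]
wrist_force: [0.7, 0.4, -2.0]
width: 0.693
grip_force: 33.1
```

```bash
python3 look.py side g2 180 130 310 240 6; python3 p.py .5757 -.0085 .06 77.3 4 0.4
python3 - <<'E'
from h import *
S=dict(np.load("g2.npz"))
m=cv2.inRange(hsv(S),(60,80,20),(90,255,160)); m[:130]=0;m[240:]=0; m[:,:180]=0;m[:,310:]=0
P=cloud(S,m>0); print(np.percentile(P[:,2],[5,50,95]).round(4),m.sum()/255)
w=cv2.inRange(hsv(S),(0,0,170),(180,60,255)); w[:130]=0;w[240:]=0;w[:,:180]=0;w[:,310:]=0
n,l,s,c=cv2.connectedComponentsWithStats(w)
for i in range(1,n):
    if s[i,4]>20: print(s[i],c[i].round(1),np.median(cloud(S,l==i),0).round(4))
E
```

```text
t 3.7 pos [ 0.5763 -0.0134  0.1078] yaw 76.98 dyaw 0.32 w 0.688 F [-1.95 -1.95 -1.16] q [-0.02  0.14 -0.01  1.43 -0.    0.2 ]
dist/row 0.012 total [-0.0006  0.0049 -0.0478] in tool [0.0017 0.0048 0.0478]
[0.0004,0.0012,0.0119,-0.0004,0.0003,-0.0014,0.4],[0.0004,0.0012,0.0119,-0.0004,0.0003,-0.0014,0.4],[0.0004,0.0012,0.0119,-0.0004,0.0003,-0.0014,0.4],[0.0004,0.0012,0.0119,-0.0004,0.0003,-0.0014,0.4],
[0.1198 0.1215 0.1239] 313.0
[228 164  12  11  38] [233.6 169.3] [ 0.645  -0.0278  0.121 ]
[271 177  10   9  33] [275.4 181.1] [0.5086 0.0039 0.1214]
[180 220   5   9  30] [181.4 223.6] [0.713  0.2041 0.0723]
```

View pics/g2.png

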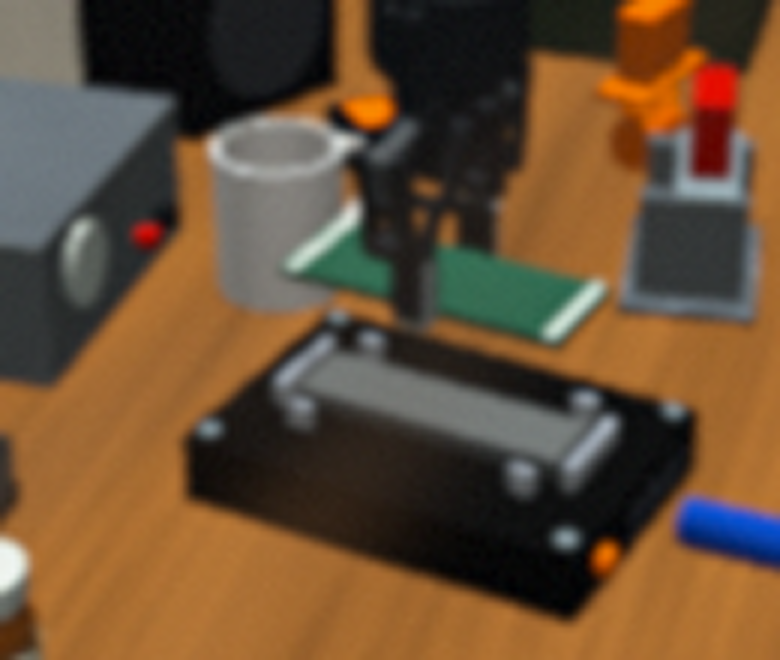

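The crop shows the plate level above the bed, its stripes at (323,237) and (575,310). The end lugs are at (303,362) and (592,447). Descending part way, then I'll check again.

servo_tool([
  [[0, 0, 0.012, 0, 0, 0, 0.4], [0, 0, 0.012, 0, 0, 0, 0.4], [0, 0, 0.012, 0, 0, 0, 0.4], [0, 0, 0.008, 0, 0, 0, 0.4], [0, 0, 0, 0, 0, 0, 0.4], [0, 0, 0, 0, 0, 0, 0.4]],
])

```text
time: 4.45
tcp_pos: [0.5756, -0.0085, 0.0637]
ee_rot: [0.111, 0.994, 0.0, 0.0]
wrist_force: [0.7, 0.1, -2.3]
width: 0.694
grip_force: 33.1
```

```bash
python3 look.py side g3 180 130 310 240 6; python3 p.py .5757 -.0085 .043 77.3 4 0.4
python3 - <<'E'
from h import *
S=dict(np.load("g3.npz"))
w=cv2.inRange(hsv(S),(0,0,170),(180,60,255)); w[:130]=0;w[240:]=0;w[:,:200]=0;w[:,310:]=0
n,l,s,c=cv2.connectedComponentsWithStats(w)
for i in range(1,n):
    if s[i,4]>10: print(s[i],c[i].round(1),np.median(cloud(S,l==i),0).round(4), plane(S,c[i],.072).round(4))
E
```

```text
t 4.5 pos [ 0.5757 -0.0086  0.0638] yaw 77.3 dyaw 0.0 w 0.688 F [ 0.02  0.17 -1.41] q [-0.01  0.15 -0.08  1.34  0.    0.21]
dist/row 0.0052 total [ 0.      0.0001 -0.0208] in tool [0.     0.0001 0.0208]
[0,0,0.0052,0,0.0002,-0,0.4],[0,0,0.0052,0,0.0002,-0,0.4],[0,0,0.0052,0,0.0002,-0,0.4],[0,0,0.0052,0,0.0002,-0,0.4],
[294 160   8   3  11] [297.7 161.1] [ 0.4784 -0.2371  0.073 ] [ 0.4797 -0.238   0.072 ]
[237 162   4   5  11] [238.5 164.5] [ 0.694  -0.2417  0.0264] [ 0.6682 -0.1572  0.072 ]
[228 179  11   9  33] [233.2 183.1] [ 0.6451 -0.0247  0.0769] [ 0.6469 -0.033   0.072 ]
[270 190  10  10  34] [274.6 194.8] [0.5079 0.0081 0.0776] [ 0.5095 -0.0013  0.072 ]
```

View pics/g3.png

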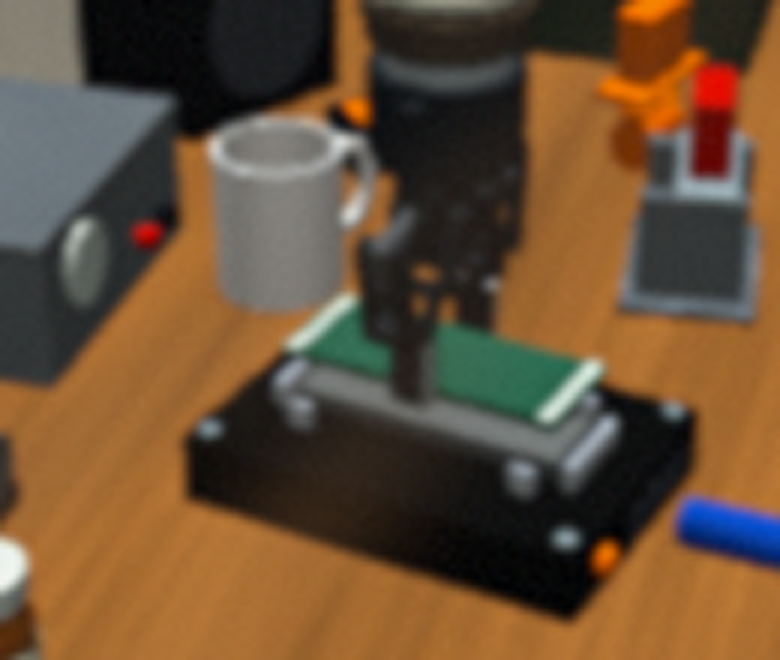

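The crop shows the plate level and centred over the bed: stripes at (322,322) and (570,390), lugs at (290,378) and (592,447). Lowering gently.

servo_tool([
  [[0, 0, 0.008, 0, 0, 0, 0.4], [0, 0, 0.007, 0, 0, 0, 0.4], [0, 0, 0.004, 0, 0, 0, 0.4], [0, 0, 0.001, 0, 0, 0, 0.4], [0, 0, 0.001, 0, 0, 0, 0.4], [0, 0, 0, 0, 0, 0, 0.4]],
])

```text
time: 5.25
tcp_pos: [0.5755, -0.0087, 0.0424]
ee_rot: [0.111, 0.994, -0.0, 0.0]
wrist_force: [0.3, -0.1, -1.3]
width: 0.689
grip_force: 33.1
```

servo_tool([
  [[0, 0, 0.001, 0, 0, 0, 0.4], [0, 0, 0.001, 0, 0, 0, 0.4], [0, 0, 0, 0, 0, 0, 0.4]],
])

```text
time: 5.62
tcp_pos: [0.5754, -0.0087, 0.0402]
ee_rot: [0.111, 0.994, -0.0, -0.0]
wrist_force: [-1.1, 0.1, -2.2]
width: 0.688
grip_force: 33.1
```

servo_tool([
  [[0, 0, 0.0008, 0, 0, 0, 0.4], [0, 0, 0.0006, 0, 0, 0, 0.4], [0, 0, 0, 0, 0, 0, 0.4]],
])

```text
time: 6.0
tcp_pos: [0.5755, -0.0087, 0.0396]
ee_rot: [0.111, 0.994, 0.0, 0.0]
wrist_force: [-2.4, -0.4, 5.7]
width: 0.69
grip_force: 33.7
```

Contact, about 7 N up. Easing off slightly, then opening slowly and retreating.

servo_tool([
  [[0, 0, -0.0005, 0, 0, 0, 0.28], [0, 0, 0, 0, 0, 0, 0.2], [0, 0, 0, 0, 0, 0, 0.05], [0, 0, 0, 0, 0, 0, 0], [0, 0, 0, 0, 0, 0, 0], [0, 0, -0.02, 0, 0, 0, 0], [0, 0, -0.05, 0, 0, 0, 0], [0, 0, -0.06, 0, 0, 0, 0]],
])

```text
time: 7.0
tcp_pos: [0.5747, -0.0087, 0.1699]
ee_rot: [0.111, 0.994, -0.0, -0.001]
wrist_force: [1.1, 0.7, 0.6]
width: 1.003
grip_force: 0.0
```

```bash
python3 look.py top g4 240 140 400 240 5; python3 look.py side g5 200 120 330 230 6
python3 - <<'E'
from h import *
S=dict(np.load("g5.npz"))
m,c,s=blob(S,(60,80,20),(90,255,160),(200,130,320,240)); print(c,np.percentile(cloud(S,m)[:,2],[5,50,95]))
w=cv2.inRange(hsv(S),(0,0,170),(180,60,255)); w[:150]=0;w[240:]=0;w[:,:200]=0;w[:,310:]=0
n,l,s,c=cv2.connectedComponentsWithStats(w)
for i in range(1,n):
    if s[i,4]>10: print(s[i],c[i].round(1),np.median(cloud(S,l==i),0).round(4), plane(S,c[i],.055).round(4))
E
cd pics; python3 -c "
import cv2,numpy as np
a=cv2.imread('g4.png')[:500,:400];b=cv2.resize(cv2.imread('g5.png'),(400,338));o=np.zeros((500,800,3),'uint8');o[:,:400]=a;o[:338,400:]=b;cv2.imwrite('g45.png',o)"
```

```text
[254.23045267 196.09259259] [0.03854865 0.05256403 0.05457088]
[237 162   4   5  11] [238.5 164.5] [ 0.6941 -0.242   0.0277] [ 0.6781 -0.1887  0.055 ]
[228 186  11   9  40] [232.8 190. ] [ 0.6455 -0.0245  0.0528] [ 0.6445 -0.0204  0.055 ]
[270 196  10  11  36] [274.7 201. ] [0.5076 0.0017 0.0531] [0.507  0.0054 0.055 ]
```

View pics/g45.png

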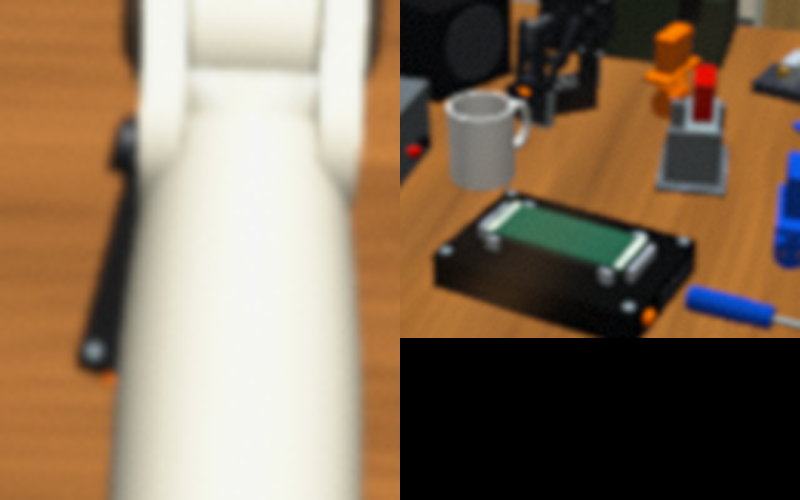

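The plate is seated between the lugs and released, with its stripes level at z≈0.053. Next is the roller.

```bash
python3 p.py .484 -.271 .175 7 8 0;python3 - <<'E'
from h import *
S=dict(np.load("g5.npz"))
for lo,hi in (((0,150,60),(8,255,175)),((0,150,176),(8,255,255))):
    m,c,s=blob(S,lo,hi,(285,135,312,165)); print(s,c,np.median(cloud(S,m),0).round(4))
E
```

```text
t 7.1 pos [ 0.5777 -0.0087  0.1766] yaw 77.29 dyaw -70.29 w 0.996 F [0.26 0.39 0.06] q [-0.02  0.13  0.12  1.55  0.    0.21]
dist/row 0.0348 total [-0.0937 -0.2623 -0.0016] in tool [ 0.0337 -0.2765  0.0007]
[0.0042,-0.0346,0.0001,0.001,0.0009,0.1534,0],[-0.0011,-0.0348,0.0001,0.001,0.0009,0.1534,0],[-0.0064,-0.0342,0.0002,0.001,0.0009,0.1534,0],[-0.0116,-0.0328,0.0002,0.001,0.0009,0.1534,0],[-0.0164,-0.0307,0.0002,0.001,0.0009,0.1534,0],[-0.0209,-0.0278,0.0002,0.001,0.0009,0.1534,0],[-0.0249,-0.0243,0.0002,0.001,0.0009,0.1534,0],[-0.0284,-0.0202,0.0002,0.001,0.0009,0.1534,0],
[295 147   8  12  62] [298.16129032 152.53225806] [ 0.4816 -0.2432  0.1031]
[295 141   8   7  49] [298.44897959 144.14285714] [ 0.487  -0.2667  0.1221]
```

servo_tool([
  [[0.0042, -0.0346, 0, 0, 0, 0.1534, 0], [-0.0011, -0.0348, 0, 0, 0, 0.1534, 0], [-0.0064, -0.0342, 0, 0, 0, 0.1534, 0], [-0.0116, -0.0328, 0, 0, 0, 0.1534, 0], [-0.0164, -0.0307, 0, 0, 0, 0.1534, 0], [-0.0209, -0.0278, 0, 0, 0, 0.1534, 0], [-0.0249, -0.0243, 0, 0, 0, 0.1534, 0], [-0.0284, -0.0202, 0, 0, 0, 0.1534, 0]],
])

```text
time: 8.1
tcp_pos: [0.4811, -0.2719, 0.1692]
ee_rot: [0.665, 0.747, 0.0, -0.0]
wrist_force: [0.6, -0.5, -0.6]
width: 0.999
grip_force: 0.0
```

servo_tool([
  [[0, 0, 0, 0, 0, 0, 0], [0, 0, 0, 0, 0, 0, 0], [0, 0, 0, 0, 0, 0, 0]],
])

```text
time: 8.48
tcp_pos: [0.4819, -0.2701, 0.1693]
ee_rot: [0.662, 0.75, 0.0, -0.0]
wrist_force: [-0.3, 0.3, -0.3]
width: 1.002
grip_force: 0.0
```

```bash
python3 p.py .485 -.271 .078 7 3 0;python3 look.py side g6 240 110 350 200 7
```

```text
t 8.47 pos [ 0.4819 -0.2701  0.1693] yaw 7.1 dyaw -0.1 w 1.002 F [-0.32  0.27 -0.26] q [-0.51  0.08  0.05  1.54  0.    0.94]
dist/row 0.0305 total [ 0.0031 -0.0009 -0.0913] in tool [-0.0013  0.003   0.0913]
[-0.0004,0.001,0.0304,-0,-0,0.0006,0],[-0.0004,0.001,0.0304,-0,-0,0.0006,0],[-0.0004,0.001,0.0304,-0,-0,0.0006,0],
```

View pics/g6.png

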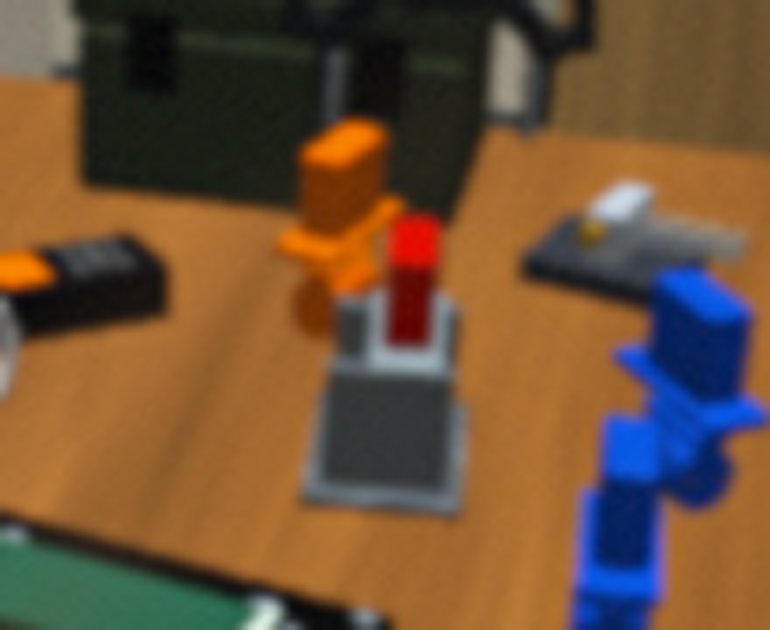

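The crop shows the red handle at (413,285), its shoulder on the rails, and the open fingers straddling it above at (330,90) and (530,110). Descending.

servo_tool([
  [[-0.0013, 0.003, 0.03, 0, 0, 0, 0], [0, 0, 0.03, 0, 0, 0, 0], [0, 0, 0.02, 0, 0, 0, 0], [0, 0, 0.0113, 0, 0, 0, 0], [0, 0, 0, 0, 0, 0, 0.3], [0, 0, 0, 0, 0, 0, 0.5], [0, 0, 0, 0, 0, 0, 0.6], [0, 0, 0, 0, 0, 0, 0.7]],
], force=60)

```text
time: 9.52
tcp_pos: [0.4851, -0.272, 0.0789]
ee_rot: [0.663, 0.749, 0.0, 0.001]
wrist_force: [1.0, 1.3, 2.3]
width: 0.302
grip_force: 15.4
```

servo_tool([
  [[0, 0, 0, 0, 0, 0, 0.9], [0, 0, 0, 0, 0, 0, 0.9], [0, 0, 0, 0, 0, 0, 0.9]],
], force=80)

```text
time: 9.9
tcp_pos: [0.4852, -0.2721, 0.079]
ee_rot: [0.663, 0.749, 0.0, 0.001]
wrist_force: [0.5, 0.7, 5.9]
width: 0.289
grip_force: 79.0
```

servo_tool([
  [[0, 0, -0.01, 0, 0, 0, 0.9], [0, 0, -0.02, 0, 0, 0, 0.9], [0, 0, -0.03, 0, 0, 0, 0.9], [0, 0, -0.03, 0, 0, 0, 0.9], [0, 0, 0, 0, 0, 0, 0.9]],
])

```text
time: 10.52
tcp_pos: [0.4855, -0.2723, 0.1702]
ee_rot: [0.663, 0.749, 0.0, 0.002]
wrist_force: [0.4, -0.3, -3.5]
width: 0.293
grip_force: 79.1
```

```bash
python3 p.py .5155 .0049 .165 -12.7 8 0.9; python3 look.py side g7 240 90 350 180 7
```

```text
t 10.53 pos [ 0.4855 -0.2723  0.1702] yaw 6.97 dyaw -19.67 w 0.293 F [ 0.4  -0.31 -3.53] q [-0.51  0.08  0.06  1.54 -0.    0.94]
dist/row 0.0349 total [ 0.03    0.2772 -0.0052] in tool [0.2716 0.0634 0.0048]
[0.0339,0.0079,0.0006,0.0004,0.0002,0.0429,0.9],[0.0343,0.0065,0.0006,0.0004,0.0002,0.0429,0.9],[0.0345,0.005,0.0006,0.0004,0.0002,0.0429,0.9],[0.0347,0.0035,0.0006,0.0004,0.0002,0.0429,0.9],[0.0348,0.002,0.0006,0.0004,0.0002,0.0429,0.9],[0.0349,0.0005,0.0006,0.0004,0.0002,0.0429,0.9],[0.0348,-0.001,0.0006,0.0004,0.0002,0.0429,0.9],[0.0348,-0.0025,0.0006,0.0004,0.0002,0.0429,0.9],
```

View pics/g7.png

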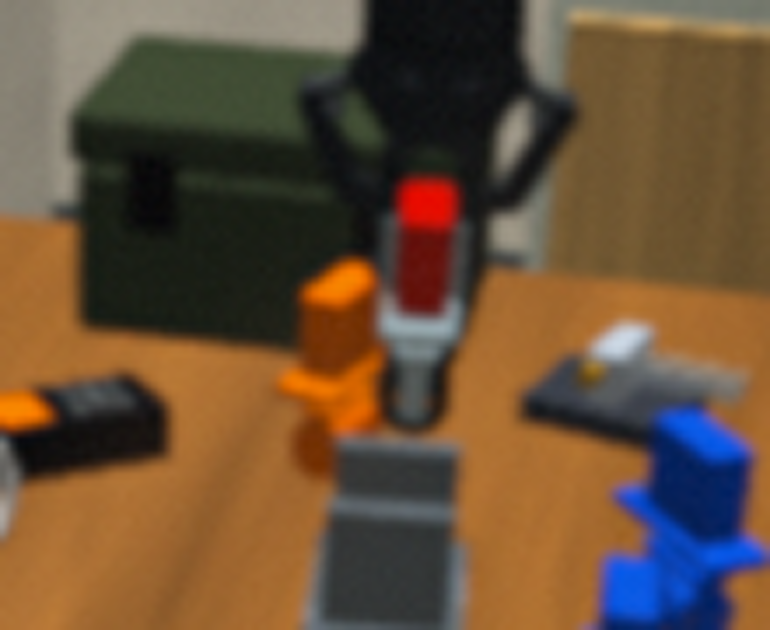

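The roller is clear of the stand (drum at (413,390), handle at (427,245)), upright, with the stand empty below. That was the tenth and last picture; from here I rely on numbers. Moving to the near end of the plate.

servo_tool([
  [[0.0339, 0.0079, 0.0006, 0, 0, 0.0429, 0.9], [0.0343, 0.0065, 0.0006, 0, 0, 0.0429, 0.9], [0.0345, 0.005, 0.0006, 0, 0, 0.0429, 0.9], [0.0347, 0.0035, 0.0006, 0, 0, 0.0429, 0.9], [0.0348, 0.002, 0.0006, 0, 0, 0.0429, 0.9], [0.0349, 0.0005, 0.0006, 0, 0, 0.0429, 0.9], [0.0348, -0.001, 0.0006, 0, 0, 0.0429, 0.9], [0.0348, -0.0025, 0.0006, 0, 0, 0.0429, 0.9]],
])

```text
time: 11.58
tcp_pos: [0.5138, 0.0066, 0.1612]
ee_rot: [0.781, 0.624, -0.001, -0.001]
wrist_force: [1.2, -0.1, -2.8]
width: 0.291
grip_force: 78.9
```

servo_tool([
  [[0, 0, 0.01, 0, 0, 0, 0.9], [0, 0, 0.01, 0, 0, 0, 0.9], [0, 0, 0.01, 0, 0, 0, 0.9], [0, 0, 0, 0, 0, 0, 0.9], [0, 0, 0, 0, 0, 0, 0.9]],
])

```text
time: 12.2
tcp_pos: [0.5147, 0.005, 0.1335]
ee_rot: [0.781, 0.624, 0.0, 0.0]
wrist_force: [0.3, 1.1, -3.5]
width: 0.298
grip_force: 78.8
```

```bash
python3 p.py .5155 .0049 .124 -12.7 3 0.9
python3 - <<'E'
from rig import ctrl
from h import *
S=ctrl.camera("side")
m,c,s=blob(S,(60,80,20),(90,255,160),(200,150,310,240)); print(s,c,np.percentile(cloud(S,m)[:,2],[5,50,95]).round(4))
w=cv2.inRange(hsv(S),(0,0,170),(180,60,255))
m,c,s=blob(S,(0,150,60),(8,255,255),(200,60,310,240)); print("red",s,c,cloud(S,m).mean(0).round(4),np.percentile(cloud(S,m),[5,95],axis=0).round(4))
E
```

```text
t 12.2 pos [0.5147 0.005  0.1335] yaw -12.73 dyaw 0.03 w 0.298 F [ 0.33  1.08 -3.51] q [ 0.01 -0.01 -0.12  1.47 -0.    1.8 ]
dist/row 0.0032 total [ 0.0008 -0.0001 -0.0095] in tool [0.0001 0.0008 0.0095]
[0,0.0003,0.0032,0.0001,-0,-0.0002,0.9],[0,0.0003,0.0032,0.0001,-0,-0.0002,0.9],[0,0.0003,0.0032,0.0001,-0,-0.0002,0.9],
[231 187  41  20 418] [251.73205742 196.07655502] [0.0503 0.0528 0.0553]
red [265 159  13  24 218] [271.13302752 170.55504587] [0.5174 0.0234 0.1641] [[ 0.5051 -0.0037  0.1385]
 [ 0.5301  0.036   0.1816]]
```

servo_tool([
  [[0, 0.0008, 0.006, 0, 0, 0, 0.9], [0, 0, 0.004, 0, 0, 0, 0.9], [0, 0, 0.002, 0, 0, 0, 0.9], [0, 0, 0.002, 0, 0, 0, 0.9], [0, 0, 0, 0, 0, 0, 0.9], [0, 0, 0, 0, 0, 0, 0.9]],
])

```text
time: 13.0
tcp_pos: [0.5157, 0.0052, 0.1198]
ee_rot: [0.781, 0.625, 0.0, 0.0]
wrist_force: [-0.5, -1.5, 1.7]
width: 0.293
grip_force: 79.3
```

servo_tool([
  [[0, 0, 0.002, 0, 0, 0, 0.9], [0, 0, 0.0015, 0, 0, 0, 0.9], [0, 0, 0.001, 0, 0, 0, 0.9], [0, 0, 0, 0, 0, 0, 0.9], [0, 0, 0, 0, 0, 0, 0.9]],
])

```text
time: 13.62
tcp_pos: [0.5157, 0.0052, 0.1153]
ee_rot: [0.781, 0.625, 0.0, 0.0]
wrist_force: [-0.6, -0.4, 6.8]
width: 0.295
grip_force: 79.8
```

```bash
python3 p.py .6370 -.0224 .1155 -12.7 24 0.9 | cut -c1-200
```

```text
t 13.62 pos [0.5157 0.0052 0.1153] yaw -12.69 dyaw -0.01 w 0.295 F [-0.65 -0.39  6.83] q [ 0.01 -0.01 -0.15  1.43 -0.    1.8 ]
dist/row 0.0052 total [ 0.1213 -0.0276  0.0002] in tool [-3.000e-04  1.244e-01 -1.000e-04]
[-0,0.0052,-0,0,-0,0,0.9],[-0,0.0052,-0,0,-0,0,0.9],[-0,0.0052,-0,0,-0,0,0.9],[-0,0.0052,-0,0,-0,0,0.9],[-0,0.0052,-0,0,-0,0,0.9],[-0,0.0052,-0,0,-0,0,0.9],[-0,0.0052,-0,0,-0,0,0.9],[-0,0.0052,-0,0,-0
```

About 10 N. Rolling along tool y.

servo_tool([
  [[0, 0.003, 0, 0, 0, 0, 0.9], [0, 0.005, 0, 0, 0, 0, 0.9], [0, 0.005, 0, 0, 0, 0, 0.9], [0, 0.005, 0, 0, 0, 0, 0.9], [0, 0.005, 0, 0, 0, 0, 0.9], [0, 0.005, 0, 0, 0, 0, 0.9], [0, 0.005, 0, 0, 0, 0, 0.9], [0, 0.005, 0, 0, 0, 0, 0.9]],
])

```text
time: 14.62
tcp_pos: [0.5529, -0.0029, 0.1153]
ee_rot: [0.781, 0.625, 0.001, 0.0]
wrist_force: [-0.6, 1.1, 6.6]
width: 0.295
grip_force: 80.0
```

```bash
python3 p.py .6370 -.0224 .1155 -12.7 17 0.9 | cut -c1-200
```

```text
t 14.62 pos [ 0.5529 -0.0029  0.1153] yaw -12.68 dyaw -0.02 w 0.295 F [-0.6   1.11  6.65] q [-0.01  0.08 -0.06  1.43  0.    1.79]
dist/row 0.0051 total [ 0.0841 -0.0195  0.0002] in tool [-0.0006  0.0863 -0.0001]
[-0,0.0051,-0,0.0001,-0,0,0.9],[-0,0.0051,-0,0.0001,-0,0,0.9],[-0,0.0051,-0,0.0001,-0,0,0.9],[-0,0.0051,-0,0.0001,-0,0,0.9],[-0,0.0051,-0,0.0001,-0,0,0.9],[-0,0.0051,-0,0.0001,-0,0,0.9],[-0,0.0051,-0,
```

servo_tool([
  [[0, 0.005, 0, 0, 0, 0, 0.9], [0, 0.005, 0, 0, 0, 0, 0.9], [0, 0.005, 0, 0, 0, 0, 0.9], [0, 0.005, 0, 0, 0, 0, 0.9], [0, 0.005, 0, 0, 0, 0, 0.9], [0, 0.005, 0, 0, 0, 0, 0.9], [0, 0.005, 0, 0, 0, 0, 0.9], [0, 0.005, 0, 0, 0, 0, 0.9]],
])

```text
time: 15.62
tcp_pos: [0.592, -0.0114, 0.1154]
ee_rot: [0.781, 0.625, 0.001, -0.0]
wrist_force: [-0.0, 1.5, 6.3]
width: 0.293
grip_force: 80.0
```

servo_tool([
  [[0, 0.005, 0, 0, 0, 0, 0.9], [0, 0.005, 0, 0, 0, 0, 0.9], [0, 0.005, 0, 0, 0, 0, 0.9], [0, 0.005, 0, 0, 0, 0, 0.9], [0, 0.005, 0, 0, 0, 0, 0.9], [0, 0.005, 0, 0, 0, 0, 0.9], [0, 0.005, 0, 0, 0, 0, 0.9], [0, 0.005, 0, 0, 0, 0, 0.9]],
])

```text
time: 16.62
tcp_pos: [0.6311, -0.0199, 0.1154]
ee_rot: [0.781, 0.625, 0.001, -0.0]
wrist_force: [-0.3, 2.7, 7.0]
width: 0.294
grip_force: 80.0
```

servo_tool([
  [[0, 0.003, 0, 0, 0, 0, 0.9], [0, 0.002, 0, 0, 0, 0, 0.9], [0, 0, 0, 0, 0, 0, 0.9], [0, 0, 0, 0, 0, 0, 0.9]],
])

```text
time: 17.12
tcp_pos: [0.636, -0.0209, 0.1155]
ee_rot: [0.781, 0.625, 0.001, -0.0]
wrist_force: [0.6, 3.7, 6.1]
width: 0.29
grip_force: 80.1
```

```bash
python3 p.py .6370 -.0224 .165 -12.7 3 0.9 | cut -c1-200
python3 - <<'E'
from rig import ctrl
from h import *
S=ctrl.camera("side")
w=cv2.inRange(hsv(S),(0,0,170),(180,60,255)); w[:150]=0;w[240:]=0;w[:,:200]=0;w[:,310:]=0
n,l,s,c=cv2.connectedComponentsWithStats(w)
for i in range(1,n):
    if s[i,4]>10: print(s[i],c[i].round(1),np.median(cloud(S,l==i),0).round(4), plane(S,c[i],.055).round(4))
E
```

```text
t 17.12 pos [ 0.636  -0.0209  0.1155] yaw -12.65 dyaw -0.05 w 0.29 F [0.58 3.73 6.08] q [-0.03  0.28  0.17  1.46  0.    1.76]
dist/row 0.0165 total [ 0.001  -0.0015  0.0495] in tool [-0.0011  0.0014 -0.0495]
[-0.0004,0.0005,-0.0165,0.0005,-0.0006,0.0003,0.9],[-0.0004,0.0004,-0.0165,0.0005,-0.0006,0.0003,0.9],[-0.0004,0.0004,-0.0165,0.0005,-0.0006,0.0003,0.9],
[225 178   9   4  17] [228.9 179.7] [0.6463 0.0131 0.1091] [ 0.6763 -0.0778  0.055 ]
[270 196  10  11  36] [274.7 201. ] [0.5076 0.0018 0.0529] [0.507  0.0054 0.055 ]
```

The plate is unmoved and the force stayed steady. Lifting and returning the roller.

servo_tool([
  [[0, 0, -0.0165, 0, 0, 0, 0.9], [0, 0, -0.02, 0, 0, 0, 0.9], [0, 0, -0.02, 0, 0, 0, 0.9], [0, 0, 0, 0, 0, 0, 0.9]],
])

```text
time: 17.68
tcp_pos: [0.6358, -0.0219, 0.1727]
ee_rot: [0.781, 0.625, 0.001, 0.001]
wrist_force: [-0.7, -0.6, -4.4]
width: 0.295
grip_force: 80.4
```

```bash
python3 p.py .489 -.2717 .171 7 8 0.9
```

```text
t 17.68 pos [ 0.6358 -0.0219  0.1727] yaw -12.69 dyaw 19.69 w 0.295 F [-0.66 -0.55 -4.37] q [-0.03  0.28  0.29  1.57 -0.    1.76]
dist/row 0.0362 total [-0.1468 -0.2498 -0.0017] in tool [-0.276  -0.0884  0.0015]
[-0.0345,-0.011,0.0002,0.0002,0,-0.043,0.9],[-0.034,-0.0125,0.0002,0.0002,0,-0.043,0.9],[-0.0334,-0.014,0.0002,0.0002,0,-0.043,0.9],[-0.0328,-0.0154,0.0002,0.0002,0,-0.043,0.9],[-0.0321,-0.0168,0.0002,0.0002,0,-0.043,0.9],[-0.0313,-0.0181,0.0002,0.0002,0,-0.043,0.9],[-0.0305,-0.0195,0.0002,0.0002,0,-0.043,0.9],[-0.0297,-0.0208,0.0002,0.0002,0,-0.043,0.9],
```

servo_tool([
  [[-0.0345, -0.011, 0, 0, 0, -0.043, 0.9], [-0.034, -0.0125, 0, 0, 0, -0.043, 0.9], [-0.0334, -0.014, 0, 0, 0, -0.043, 0.9], [-0.0328, -0.0154, 0, 0, 0, -0.043, 0.9], [-0.0321, -0.0168, 0, 0, 0, -0.043, 0.9], [-0.0313, -0.0181, 0, 0, 0, -0.043, 0.9], [-0.0305, -0.0195, 0, 0, 0, -0.043, 0.9], [-0.0297, -0.0208, 0, 0, 0, -0.043, 0.9]],
])

```text
time: 18.68
tcp_pos: [0.4874, -0.2723, 0.17]
ee_rot: [0.662, 0.75, -0.0, -0.001]
wrist_force: [1.0, -0.9, -2.7]
width: 0.293
grip_force: 80.1
```

servo_tool([
  [[0, 0, 0, 0, 0, 0, 0.9], [0, 0, 0, 0, 0, 0, 0.9], [0, 0, 0, 0, 0, 0, 0.9], [0, 0, 0, 0, 0, 0, 0.9]],
])

```text
time: 19.18
tcp_pos: [0.4889, -0.2708, 0.1711]
ee_rot: [0.662, 0.749, -0.0, -0.0]
wrist_force: [0.2, 0.9, -3.4]
width: 0.298
grip_force: 80.2
```

```bash
python3 p.py .489 -.2717 .079 7 8 0.9
```

```text
t 19.18 pos [ 0.4889 -0.2708  0.1711] yaw 7.08 dyaw -0.08 w 0.298 F [ 0.24  0.91 -3.35] q [-0.51  0.09  0.07  1.54  0.    0.94]
dist/row 0.0115 total [ 0.0001 -0.0009 -0.0921] in tool [-0.0009 -0.      0.0921]
[-0.0001,-0,0.0115,-0,-0,0.0002,0.9],[-0.0001,-0,0.0115,-0,-0,0.0002,0.9],[-0.0001,-0,0.0115,-0,-0,0.0002,0.9],[-0.0001,-0,0.0115,-0,-0,0.0002,0.9],[-0.0001,-0,0.0115,-0,-0,0.0002,0.9],[-0.0001,-0,0.0115,-0,-0,0.0002,0.9],[-0.0001,-0,0.0115,-0,-0,0.0002,0.9],[-0.0001,-0,0.0115,-0,-0,0.0002,0.9],
```

servo_tool([
  [[-0.001, 0, 0.015, 0, 0, 0, 0.9], [0, 0, 0.02, 0, 0, 0, 0.9], [0, 0, 0.02, 0, 0, 0, 0.9], [0, 0, 0.018, 0, 0, 0, 0.9], [0, 0, 0.012, 0, 0, 0, 0.9], [0, 0, 0.005, 0, 0, 0, 0.9], [0, 0, 0, 0, 0, 0, 0.9]],
])

```text
time: 20.05
tcp_pos: [0.4888, -0.2725, 0.0813]
ee_rot: [0.662, 0.749, 0.0, 0.0]
wrist_force: [-0.2, 0.6, -4.3]
width: 0.297
grip_force: 80.2
```

servo_tool([
  [[0, 0, 0.001, 0, 0, 0, 0.9], [0, 0, 0.001, 0, 0, 0, 0.9], [0, 0, 0, 0, 0, 0, 0.9]],
])

```text
time: 20.42
tcp_pos: [0.4888, -0.2726, 0.0794]
ee_rot: [0.662, 0.749, 0.0, 0.0]
wrist_force: [0.7, 0.6, -3.0]
width: 0.294
grip_force: 80.2
```

servo_tool([
  [[0, 0, 0.0006, 0, 0, 0, 0.9], [0, 0, 0.0003, 0, 0, 0, 0.9], [0, 0, 0, 0, 0, 0, 0.9]],
])

```text
time: 20.8
tcp_pos: [0.4888, -0.2726, 0.079]
ee_rot: [0.662, 0.749, 0.0, 0.0]
wrist_force: [-2.5, 2.2, 5.4]
width: 0.298
grip_force: 81.1
```

Shoulder is on the rails. Releasing.

servo_tool([
  [[0, 0, -0.0004, 0, 0, 0, 0.6], [0, 0, 0, 0, 0, 0, 0.4], [0, 0, 0, 0, 0, 0, 0], [0, 0, 0, 0, 0, 0, 0], [0, 0, 0, 0, 0, 0, 0], [0, 0, -0.03, 0, 0, 0, 0], [0, 0, -0.06, 0, 0, 0, 0], [0, 0, -0.06, 0, 0, 0, 0]],
])

```text
time: 21.8
tcp_pos: [0.4884, -0.2723, 0.2303]
ee_rot: [0.662, 0.749, -0.0, -0.0]
wrist_force: [1.0, -0.5, 0.3]
width: 1.001
grip_force: 0.0
```

servo_tool([
  [[0, 0, -0.03, 0, 0, 0, 0], [0, 0, 0, 0, 0, 0, 0], [0, 0, 0, 0, 0, 0, 0], [0, 0, 0, 0, 0, 0, 0]],
])

```text
time: 22.3
tcp_pos: [0.4883, -0.2723, 0.2573]
ee_rot: [0.662, 0.749, -0.0, -0.001]
wrist_force: [0.3, 0.4, -0.1]
width: 0.995
grip_force: 0.0
```

Run:
```python
from rig import ctrl
from h import *
S=ctrl.camera("side")
for lo,hi in (((0,150,60),(8,255,175)),((0,150,176),(8,255,255))):
    m,c,s=blob(S,lo,hi,(285,125,318,165)); print(s,c,np.median(cloud(S,m),0).round(4))
w=cv2.inRange(hsv(S),(0,0,170),(180,60,255)); w[:150]=0;w[240:]=0;w[:,:200]=0;w[:,310:]=0
n,l,s,c=cv2.connectedComponentsWithStats(w)
for i in range(1,n):
    if s[i,4]>10: print(s[i],c[i].round(1), plane(S,c[i],.055).round(4))
# empty stand vs roller: rails' x extent from the empty-stand picture
G=dict(np.load("g7.npz")); m,c,s=blob(G,(0,0,40),(180,110,255),(280,150,312,186)); P=cloud(G,m); P=P[abs(P[:,2]-.07)<.006]
print("rail tops",P.shape,np.percentile(P,[3,50,97],axis=0).round(4))
```

```text
[293 147   9  12  64] [297.046875 152.265625] [ 0.4853 -0.2438  0.1025]
[294 141   8   7  49] [297.67346939 144.04081633] [ 0.4883 -0.268   0.1221]
[293 160   9   2  12] [296.2 160.8] [ 0.4896 -0.273   0.055 ]
[237 162   4   5  11] [238.5 164.5] [ 0.6781 -0.1887  0.055 ]
[228 186  11   9  40] [232.8 190. ] [ 0.6445 -0.0204  0.055 ]
[270 196  10  11  36] [274.7 201. ] [0.507  0.0054 0.055 ]
rail tops (93, 3) [[ 0.461  -0.3137  0.0646]
 [ 0.489  -0.2411  0.0672]
 [ 0.521  -0.2247  0.0701]]
```

```bash
python3 -c "
from rig import ctrl
print(ctrl.close_job())"
```

```text
the job is handed in; nothing more can be done
None
```

The plate lies flat on the bed between the lugs and was rolled in one unbroken pass at about 10 N. The roller hangs upright on its stand, and I handed the job in at about 22 s; no verdict was returned.

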